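# Nest the copper pickle pan in the blue pan

### The job

Put the pickle pans away: stand the small copper pan inside the wide blue pan, flat on its floor and upright, turned so that its handle points away from the blue pan's handle (roughly the opposite way). Set it down, do not drop it, and leave the steel pan where it stands.

Things in the scene. Friction and masses are not known exactly. Their poses are not given: they have to be found in the camera images.
- copper_pan_centre (a point): Copper cup-like pan, wooden handle: round, straight-sided, 54 mm outside diameter, 60 mm tall, 0.1 to 0.17 kg, upright on the bench. Rod handle from its side, 50 mm up, to 100 mm from its axis, 60 mm up. Grip across the body just under the rim, one finger each side of the handle. This point: on the axis, half-way up (30 mm above the underside); z up, x along the handle
- copper_pan_handle (a point): End of the copper pan's handle: in the copper pan's own axes 100 mm along x from the pan's axis and 60 mm above its underside
- blue_pan: Wide low blue pan, loose, 93 mm across the rim, 32 mm tall; inside 77 mm at the floor, 88 mm at the rim; floor 3 mm thick. Dark loop handle, 70 mm wide, rises from the rim: top 62 mm up at 72 mm from the axis, ends 134 mm from it, 78 mm up; the copper handle would land on it if both pointed the same way. Origin: on the axis, at the underside; z up, x along its handle
- steel_pan_centre (a point): Bare steel pan with a black handle, same shape and size as the copper one, to be left alone. This point: on its axis, half-way up (30 mm above the underside); z up, x along its handle

How it is judged:
By the outcome, as a careful person would: the job done as asked, in the order asked, and still so for the second after the job is handed in, with the robot touching nothing.
It also fails if it takes over 38 s, if anything falls off the work surface, if the arm or the gripper's body presses on something with over 40 N, if the wrist force passes 120 N, or if a joint passes its speed limit or range.

### The arm

A 6-joint arm with a two-finger parallel gripper is mounted at the origin on a cart in front of the work surface, level with it; the furniture and walls round the work are solid. World frame = base frame: x ahead of the robot, y to its left, z up, the work surface at z = 0. Lengths are in m, angles in rad, forces in N, time in s.
With the tool pointing down it reaches from about 0.25 to 0.725 m from the base axis. Payload 4 kg.
Tool frame: the origin (TCP) lies midway between the tips of the shut fingers; the grasp point (between the pads) lies 19 mm behind it; z points along the fingers, y is the line along which they close (so a half turn about z gives the same grasp; the last joint's range is limited). The gripper opens to 85 mm and grips with 20 to 120 N. Pads are 22 mm wide; open, the fingers measure 114 mm over their backs; the gripper's body (76 mm by 85 mm) begins 54 mm behind the grasp point. The pads swing forward as they close: fully open they stand 13 mm farther back than shut.
Start: joints at [1.118, 0.241, 0.005, 1.335, 0, 1.571], TCP at [0.219, 0.45, 0.211] pointing down, gripper open.
Joint ranges: [-2.72, 2.72], [-1.05, 1.87], [-1.09, 1.28], [-1.99, 2.15], [-1.42, 1.44], [-3.14, 3.14]. Speed limits (rad/s): [2.79, 2.79, 3.14, 3.14, 3.14, 3.14].

### API

Orientations are given as a unit quaternion [x, y, z, w].
In Python, from workcell import bot gives the robot as it stands.
- The arm moves only by the tool move_arm, never from a script. Its argument "motion" is a list of rows, each an object of numbers: "x", "y", "z": the shift along the tool's x, y, z in cm; "yaw": the turn about the tool's z in degrees. A call has 1 to 20 rows; each row is the pose to reach, as a shift and turn from the pose commanded when the call began, along the tool's axes at that moment; what a row does not reach only later rows make up. A row lasts 1/8 s, in which the tool goes at most 62.5 mm and 10.7 degrees, less where a joint would pass 70% of its speed; a pose out of reach is approached as far as the arm can. A call with a gripper value outside its range is refused whole. "gripper" is the opening, from -1 (shut) to 1 (fully open), set as the call begins (left out, the last holds). The fingers move at their own pace and stop on an object; the grip force is fixed at half the most. Time passes only in rows, so rows that repeat a pose let the fingers close. It gives the time, the measured TCP pose, the force, the opening and the grip force at its end, in the units of the state.
- bot.get_obs(): the state, without advancing time (a new reading comes with each control period).
- bot.camera(name): name is "scene" or "top" or "wrist"; returns the picture (400x640x3 uint8, blue, green, red); there is no depth.
- bot.camera_model(name): a dict with "K" (3x3 intrinsics, pixels), "world_from_camera" (4x4, takes a point from camera to world coordinates). Camera axes: x right, y down, z forward; pixel columns grow to the right and rows downward; lengths in m; the calibration is good to about 2 mm. A picture is of the moment at which its call begins: read the wrist's pose just before it. camera_model takes no time and is no camera call; for the wrist camera it gives the pose at the moment of the call.
- bot.job_done(): hands the job in; it is judged then, once.
Trained networks look in the newest picture that a camera, given by its name, has taken for a name from the list of things; names that differ only in an ending like _2 or _b are one class to them, and where a whole thing is asked for, a point or a joint stands for the part that bears it (a point fixed in the world has none). Each returns a list of dicts, best first, with "score" (0 to 1); they miss things now and then, are a little off and sometimes report something else, mostly with a low value. They report only what shows in the picture. A call takes as long as a camera call.
- bot.cut_out(camera, name): "mask" (400x640 bool, what is visible of it) and "centre" ([row, column] in pixels, amid what is visible of it).
The state is a dict: "clock": time; "joint_pos": joint angles; "joint_vel": joint speeds; "tau": joint torques, N m; "eef_pos": TCP position; "tool_rot": TCP orientation; "ft_force": force on the tool from outside, world axes, zero at the start; "ft_torque": the same for the moment, N m; "grip_width": finger opening in m; "grasp_force": force on a finger pad.
Only numpy, scipy, OpenCV 4.12 (cv2) and the standard library are available. Lean on these libraries where they do the work, as an engineer would, in place of code of your own. Each camera call takes 0.05 s, during which the arm holds its last target. There are 200 camera calls.

## Working session

There is one attempt and no reset: what is moved stays moved. The work goes in short steps, Python scripts to look and compute and a tool call to move; the robot and the scene stay as the last step left them, time stands still between calls to the robot, and variables do not carry over. Pictures are saved under pics/ and viewed, at most 10 in all, crops included, and the job is handed in when it is done.

Besides the shell and the picture viewer there is one more tool, called by a JSON object that holds its "op" and its "data". move_arm: Moves the arm, as the interface text tells. Its arguments: {"type":"object","properties":{"motion":{"type":"array"},"gripper":{"type":"number"}},"required":["motion"]}

```bash
mkdir -p pics
cat > h.py <<'E'
import numpy as np, cv2
from workcell import bot
def ray(cam,rc):
    m=bot.camera_model(cam);K=np.array(m["K"]);T=np.array(m["world_from_camera"])
    d=T[:3,:3]@np.linalg.solve(K,[rc[1],rc[0],1.]);return T[:3,3],d/np.linalg.norm(d)
def atz(cam,rc,z):
    o,d=ray(cam,rc);return o+d*(z-o[2])/d[2]
def tri(rs):
    A=sum(np.eye(3)-np.outer(d,d) for o,d in rs);b=sum((np.eye(3)-np.outer(d,d))@o for o,d in rs)
    return np.linalg.solve(A,b)
def proj(cam,p):
    m=bot.camera_model(cam);T=np.linalg.inv(np.array(m["world_from_camera"]));q=np.array(m["K"])@(T[:3,:3]@np.array(p)+T[:3,3]);return q[:2][::-1]/q[2]
E
python3 - <<'E'
from h import *
np.set_printoptions(precision=4,suppress=True)
o=bot.get_obs();print(o["clock"],o["eef_pos"],o["tool_rot"])
ims=[bot.camera(c) for c in("scene","top")]
N=["copper_pan_centre","copper_pan_handle","blue_pan","steel_pan_centre"]
C={}
for c in("scene","top"):
    for n in N:
        r=bot.cut_out(c,n)
        for q in r[:2]:print(c,n,round(q["score"],2),np.array(q["centre"]),q["mask"].sum())
        if r:C[c,n]=r[0]["centre"]
for n in N:
    if("scene",n)in C and("top",n)in C:print(n,tri([ray("scene",C["scene",n]),ray("top",C["top",n])]))
for c in("scene","top"):print(c,np.array(bot.camera_model(c)["world_from_camera"]))
cv2.imwrite("pics/scene.png",ims[0]);cv2.imwrite("pics/top.png",ims[1])
E
```

```text
0.0 [0.2185 0.449  0.2099] [ 0.2245  0.9745 -0.001  -0.0002]
scene copper_pan_centre 0.96 [214.4 342.2] 849
scene copper_pan_handle 0.56 [214.  344.8] 802
scene blue_pan 0.63 [285.9 378.7] 2485
scene steel_pan_centre 0.81 [185.6 264. ] 674
top copper_pan_handle 0.94 [179.9 336.6] 838
top blue_pan 0.91 [230.3 433.8] 2277
top steel_pan_centre 0.74 [213.  224.7] 835
copper_pan_handle [ 0.5067 -0.0845  0.03  ]
blue_pan [ 0.4095 -0.2934  0.0183]
steel_pan_centre [0.4279 0.1457 0.0305]
scene [[ 0.8009 -0.2871  0.5256  0.0081]
 [-0.5988 -0.3913  0.6988 -0.6545]
 [ 0.0051 -0.8743 -0.4853  0.4758]
 [ 0.      0.      0.      1.    ]]
top [[ 0.0451 -0.9772  0.2075  0.2742]
 [-0.999  -0.0436  0.0119 -0.0587]
 [-0.0026 -0.2078 -0.9782  0.898 ]
 [ 0.      0.      0.      1.    ]]
```

View pics/scene.png

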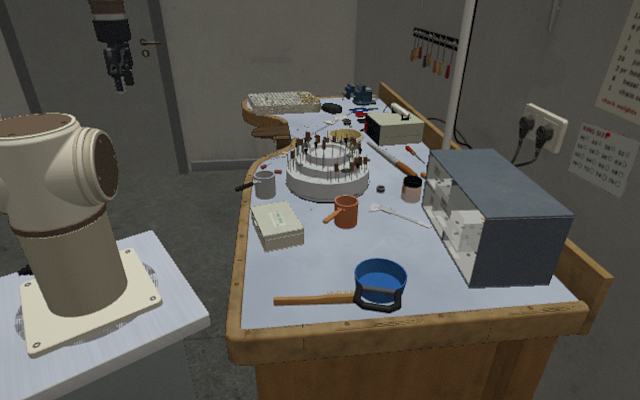

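View pics/top.png

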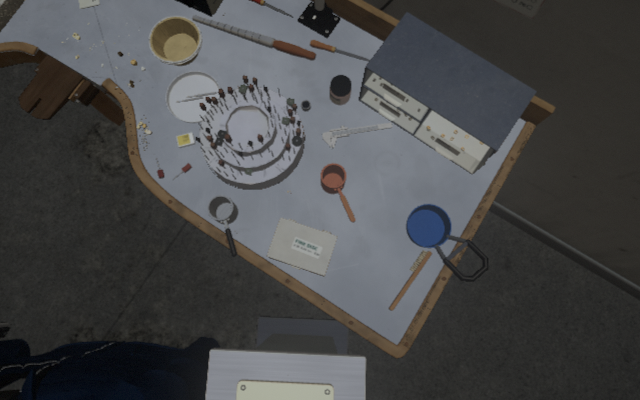

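The scene view shows the copper pan at about (346,211) with its handle toward the robot, the blue pan at (380,282) with its loop toward the camera, and the steel pan at (264,184). In the top view the copper rim is at (333,176) with its handle tip at (352,220), and the blue rim is at (429,226) with its loop end near (477,271).

Run:
```python
from h import *
from scipy.spatial.transform import Rotation as R
np.set_printoptions(precision=4,suppress=True)
im=cv2.imread("pics/top.png")
c=atz("top",[176,333],.06);t=atz("top",[220,352],.06);b=atz("top",[226,429],.032);e=atz("top",[271,477],.075);s=atz("top",[209,222],.06)
for n,p in zip("c t b e s".split(),(c,t,b,e,s)):print(n,p)
print("ang c",np.degrees(np.arctan2(*(t-c)[1::-1])),"len",np.linalg.norm(t-c),"ang b",np.degrees(np.arctan2(*(e-b)[1::-1])),np.linalg.norm(e-b))
o=bot.get_obs();Rt=R.from_quat(o["tool_rot"]);print(Rt.as_matrix())
print("to copper, tool cm",Rt.inv().apply(c-o["eef_pos"])*100)
W=np.array(bot.camera_model("wrist")["world_from_camera"]);print(W)
print("cam in tool",Rt.inv().apply(W[:3,3]-o["eef_pos"]))
print(o["joint_pos"])
```

```text
c [ 0.5086 -0.077   0.06  ]
t [ 0.4183 -0.1188  0.06  ]
b [ 0.4177 -0.2811  0.032 ]
e [ 0.3267 -0.3618  0.075 ]
s [0.4292 0.1457 0.06  ]
ang c -155.15757265514543 len 0.09948488537210276 ang b -138.41379737287903 0.12896357800931663
[[-0.8992  0.4375 -0.0001]
 [ 0.4375  0.8992 -0.0001]
 [ 0.     -0.0001 -1.    ]]
to copper, tool cm [-49.1071 -34.6683  15.0804]
[[ 0.438   0.8577  0.2693  0.1508]
 [ 0.899  -0.4178 -0.1315  0.4842]
 [-0.0003  0.2997 -0.954   0.3741]
 [ 0.      0.      0.      1.    ]]
cam in tool [ 0.0762  0.0014 -0.1633]
[1.118  0.2406 0.0049 1.3352 0.     1.5708]
```

{"op": "move_arm", "data": {"motion": [{"x":-4,"y":-3,"z":0,"yaw":-4},{"x":-8,"y":-6,"z":0,"yaw":-8},{"x":-12,"y":-9,"z":0,"yaw":-12},{"x":-16,"y":-12,"z":0,"yaw":-16},{"x":-20,"y":-15,"z":0,"yaw":-20},{"x":-24,"y":-18,"z":1,"yaw":-24},{"x":-28,"y":-21,"z":2,"yaw":-28},{"x":-32,"y":-24,"z":3,"yaw":-32},{"x":-36,"y":-27,"z":4,"yaw":-36},{"x":-40,"y":-29,"z":5,"yaw":-40},{"x":-44,"y":-31,"z":5,"yaw":-44},{"x":-47,"y":-33,"z":5,"yaw":-48},{"x":-49,"y":-34.7,"z":5,"yaw":-51},{"x":-49,"y":-34.7,"z":5,"yaw":-51},{"x":-49,"y":-34.7,"z":5,"yaw":-51}], "gripper": 1}}

```text
clock: 2.38
eef_pos: [0.5071, -0.0764, 0.1607]
tool_rot: [-0.217, 0.976, 0.0, -0.0]
ft_force: [-1.0, 0.3, 0.3]
grip_width: 0.0856
grasp_force: 0.0
```

Run:
```python
from h import *
from scipy.spatial.transform import Rotation as R
np.set_printoptions(precision=4,suppress=True)
o=bot.get_obs();print(o["clock"],o["eef_pos"],o["joint_pos"],o["joint_vel"])
im=bot.camera("wrist")
for n in("copper_pan_centre","copper_pan_handle"):
    for q in bot.cut_out("wrist",n)[:2]:print(n,q["score"],q["centre"],q["mask"].sum())
    if n=="copper_pan_centre": pass
cv2.imwrite("pics/w1.png",im)
Rt=R.from_quat(o["tool_rot"]);print(Rt.as_matrix())
```

```text
2.375 [ 0.5071 -0.0764  0.1607] [-0.1497  0.2936 -0.0568  1.2212  0.0004 -0.5866] [ 0.0167 -0.0066 -0.0079 -0.0006 -0.0017 -0.0035]
copper_pan_centre 0.82 [183.7, 319.1] 4213
copper_pan_handle 0.62 [183.0, 319.3] 4328
[[-0.9061 -0.4231 -0.0007]
 [-0.4231  0.9061  0.0005]
 [ 0.0005  0.0007 -1.    ]]
```

View pics/w1.png

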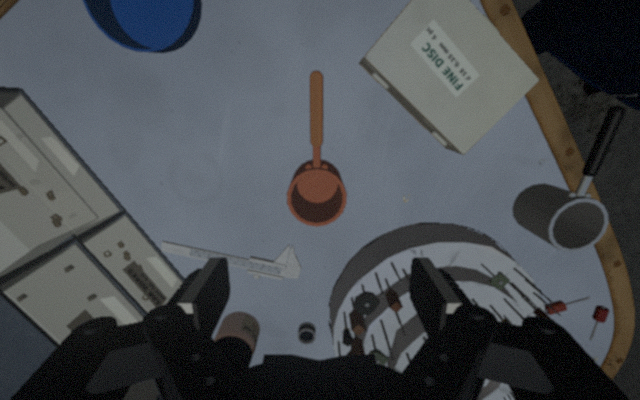

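The wrist view shows the copper rim about (317,195), about 59 px wide, with the handle straight up to its tip at (316,73), so the yaw is already well aligned. The cake stand with its candles is at lower right, below the right finger in the picture.

Run:
```python
from h import *
from scipy.spatial.transform import Rotation as R
np.set_printoptions(precision=4,suppress=True)
o=bot.get_obs();Rt=R.from_quat(o["tool_rot"])
print("tri rim",tri([ray("wrist",[195,317.5]),ray("top",[176,333])]))
print("tri tip",tri([ray("wrist",[73,316]),ray("top",[219,352])]))
c=atz("wrist",[195,317.5],.06);t=atz("wrist",[74,316],.06)
print("c",c,"t",t,np.linalg.norm(t-c),np.degrees(np.arctan2(*(t-c)[1::-1])))
print("width",np.linalg.norm(atz("wrist",[195,288],.06)-atz("wrist",[195,347],.06)))
for p in((162),(225)):print(atz("wrist",[p,317.5],.06))
print("tool cm",Rt.inv().apply(c-o["eef_pos"])*100)
# candle of cake near gripper: check proj of model circle
T=c; T[2]=.06
im=cv2.imread("pics/w1.png")
for a in np.arange(0,6.3,.2):
    for z,col in((.06,(0,255,0)),(0,(255,255,0))):
        r,q=proj("wrist",[c[0]+.027*np.cos(a),c[1]+.027*np.sin(a),z]);cv2.circle(im,(int(q),int(r)),0,col,-1)
im=cv2.resize(im[40:330,180:500],None,fx=2,fy=2,interpolation=0);cv2.imwrite("pics/w1o.png",im)
```

```text
tri rim [ 0.507  -0.0769  0.0664]
tri tip [ 0.419  -0.1187  0.0676]
c [ 0.5088 -0.0761  0.06  ] t [ 0.419  -0.1193  0.06  ] 0.09959445312287274 -154.32227260148957
width 0.05232185654968192
[ 0.4821 -0.0886  0.06  ]
[ 0.5347 -0.064   0.06  ]
tool cm [-0.1389 -0.0913 10.0945]
```

View pics/w1o.png

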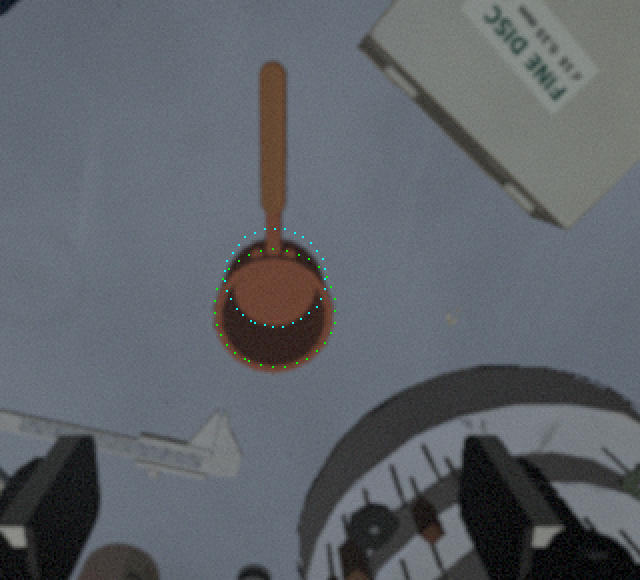

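The model circle falls on the rim to within about 1 mm, and the tool is within 2 mm of the axis. The cake stand clears the fingers by about 20 mm. I'll descend with the TCP to z≈0.033, so the tips stay above the blue rim later.

{"op": "move_arm", "data": {"motion": [{"x":-0.2,"y":-0.1,"z":2},{"x":-0.2,"y":-0.1,"z":5},{"x":-0.2,"y":-0.1,"z":8},{"x":-0.2,"y":-0.1,"z":10.5},{"x":-0.2,"y":-0.1,"z":12},{"x":-0.2,"y":-0.1,"z":12.8},{"x":-0.2,"y":-0.1,"z":12.8},{"x":-0.2,"y":-0.1,"z":12.8}]}}

```text
invalid input at $.motion[0]: expected keys x, y, z, yaw
```

{"op": "move_arm", "data": {"motion": [{"z":0},{"z":0},{"z":0},{"z":0},{"z":0},{"z":0},{"z":0},{"z":0}], "gripper": -1}}

```text
invalid input at $.motion[0]: expected keys x, y, z, yaw
```

{"op": "move_arm", "data": {"motion": [{"x":-0.2,"y":-0.1,"z":2,"yaw":0},{"x":-0.2,"y":-0.1,"z":5,"yaw":0},{"x":-0.2,"y":-0.1,"z":8,"yaw":0},{"x":-0.2,"y":-0.1,"z":10.5,"yaw":0},{"x":-0.2,"y":-0.1,"z":12,"yaw":0},{"x":-0.2,"y":-0.1,"z":12.8,"yaw":0},{"x":-0.2,"y":-0.1,"z":12.8,"yaw":0},{"x":-0.2,"y":-0.1,"z":12.8,"yaw":0}]}}

```text
clock: 3.52
eef_pos: [0.5107, -0.0769, 0.0337]
tool_rot: [-0.217, 0.976, -0.0, 0.001]
ft_force: [0.2, -0.0, -0.7]
grip_width: 0.0854
grasp_force: 0.0
```

{"op": "move_arm", "data": {"motion": [{"x":0,"y":0,"z":0,"yaw":0},{"x":0,"y":0,"z":0,"yaw":0},{"x":0,"y":0,"z":0,"yaw":0},{"x":0,"y":0,"z":0,"yaw":0},{"x":0,"y":0,"z":0,"yaw":0},{"x":0,"y":0,"z":0,"yaw":0},{"x":0,"y":0,"z":0,"yaw":0},{"x":0,"y":0,"z":0,"yaw":0}], "gripper": -1}}

```text
clock: 4.53
eef_pos: [0.5106, -0.0771, 0.0344]
tool_rot: [-0.217, 0.976, -0.0, 0.001]
ft_force: [-0.8, -0.3, 6.9]
grip_width: 0.049
grasp_force: 60.6
```

The grip is 60 N at 49 mm, against the 54 mm diameter given. I'll lift a little and look.

{"op": "move_arm", "data": {"motion": [{"x":0,"y":0,"z":-0.5,"yaw":0},{"x":0,"y":0,"z":-2,"yaw":0},{"x":0,"y":0,"z":-4,"yaw":0},{"x":0,"y":0,"z":-6,"yaw":0},{"x":0,"y":0,"z":-8,"yaw":0},{"x":0,"y":0,"z":-10,"yaw":0},{"x":0,"y":0,"z":-12,"yaw":0},{"x":0,"y":0,"z":-12,"yaw":0},{"x":0,"y":0,"z":-12,"yaw":0}]}}

```text
clock: 5.65
eef_pos: [0.5094, -0.0768, 0.1524]
tool_rot: [-0.217, 0.976, 0.0, -0.0]
ft_force: [-0.7, -0.4, -2.2]
grip_width: 0.0493
grasp_force: 62.2
```

Run:
```python
from h import *
a=bot.camera("wrist");b=bot.camera("scene");c=bot.camera("top")
s=cv2.resize(b[110:310,270:470],(400,400));t=cv2.resize(c[130:330,280:480],(400,400))
cv2.imwrite("pics/l1.png",np.hstack([a[:400,120:520],s]))
cv2.imwrite("pics/topl.png",c)
```

```text
(no output)
```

View pics/l1.png

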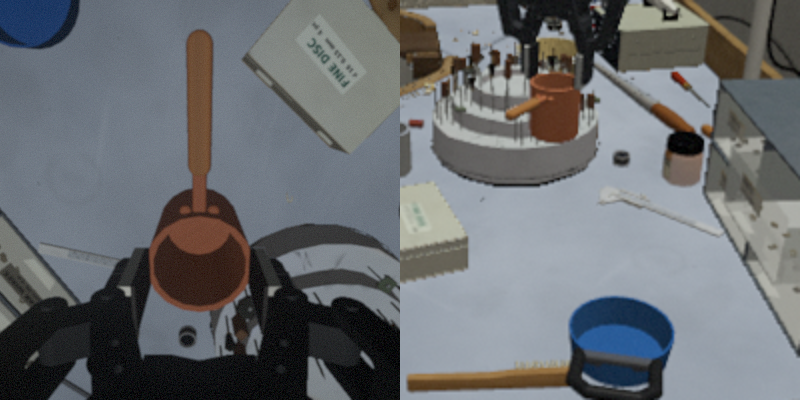

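The copper pan is held level between the pads and centred at about (319,264) in the wrist picture, and the blue pan is undisturbed. Next I'll step toward the blue pan for a close look.

{"op": "move_arm", "data": {"motion": [{"x":1.5,"y":-1.5,"z":0,"yaw":0},{"x":3.5,"y":-3.5,"z":0,"yaw":0},{"x":5.5,"y":-5.5,"z":0,"yaw":0},{"x":6.8,"y":-6.8,"z":0,"yaw":0},{"x":6.8,"y":-6.8,"z":0,"yaw":0},{"x":6.8,"y":-6.8,"z":0,"yaw":0}]}}

```text
clock: 6.55
eef_pos: [0.4771, -0.1668, 0.1526]
tool_rot: [-0.217, 0.976, 0.0, 0.0]
ft_force: [-0.1, -0.0, -1.9]
grip_width: 0.0493
grasp_force: 62.2
```

Run:
```python
from h import *
np.set_printoptions(precision=4,suppress=True)
o=bot.get_obs();a=bot.camera("wrist");cv2.imwrite("pics/w2.png",a)
print(o["clock"],o["eef_pos"],o["tool_rot"])
q=bot.cut_out("wrist","blue_pan")
for i in q[:2]:print(i["score"],i["centre"])
print("held rim centre",atz("wrist",[264,319],.178),proj("wrist",[.418,-.281,.032]))
```

```text
6.55 [ 0.4771 -0.1668  0.1526] [-0.217   0.9762  0.0003  0.    ]
0.88 [68.1, 224.0]
held rim centre [ 0.4775 -0.1658  0.178 ] [ 71.0681 225.763 ]
```

View pics/w2.png

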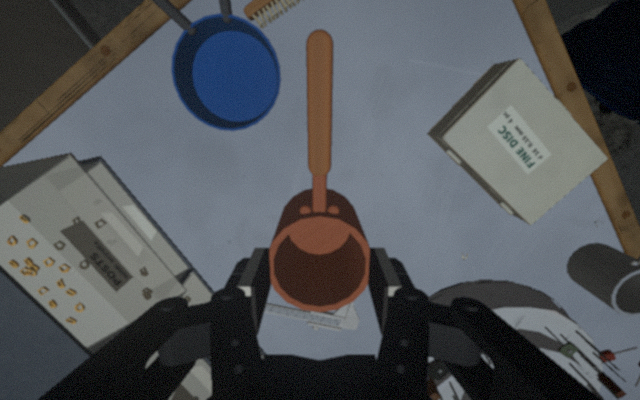

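The wrist view shows the whole blue bowl: cols 172–281, rows 14–130, with the handle legs leaving at (193,32) and (227,18). The copper pan is held centred at (320,263).

Run:
```python
from h import *
from scipy.optimize import least_squares
np.set_printoptions(precision=4,suppress=True)
def rim(cam,f,x0,r0=.0465):
    a=cv2.imread(f);h=cv2.cvtColor(a,cv2.COLOR_BGR2HSV)
    m=((h[...,0]>100)&(h[...,0]<125)&(h[...,1]>140)).astype(np.uint8)
    n,l,s,_=cv2.connectedComponentsWithStats(m);k=1+np.argmax(s[1:,4]);print(cam,s[k])
    hull=cv2.convexHull(np.argwhere(l==k)[:,::-1].astype(np.int32))[:,0]
    P=np.array([atz(cam,[y,x],.032)[:2] for x,y in hull])
    return P,a
for cam,f in(("wrist","pics/w2.png"),("top","pics/topl.png"),("scene","pics/scene.png")):
    P,a=rim(cam,f,0)
    s=least_squares(lambda p:np.hypot(*(P-p[:2]).T)-p[2],[.418,-.281,.046],loss="soft_l1",f_scale=.001)
    print(cam,s.x,"rms",np.sqrt(np.mean(s.fun**2)))
# handle legs at rim, wrist
l1,l2=atz("wrist",[32,193],.035),atz("wrist",[18,227],.035)
print("legs",l1,l2)
e=atz("top",[271,477],.075);print("end",e)
```

```text
wrist [ 172   14  108  116 8370]
wrist [ 0.4207 -0.2801  0.0453] rms 0.00013165936921413773
top [   3  356   86   44 1441]
top [ 909.061  -109.9358  915.655 ] rms 0.02846917914333372
scene [ 355  258   52   36 1285]
scene [ 0.4183 -0.2836  0.047 ] rms 0.0028770905032419855
legs [ 0.4015 -0.3142  0.035 ] [ 0.3804 -0.2927  0.035 ]
end [ 0.3267 -0.3618  0.075 ]
```

{"op": "move_arm", "data": {"motion": [{"x":2,"y":-2,"z":0,"yaw":5},{"x":4,"y":-4,"z":0,"yaw":14},{"x":6,"y":-5,"z":0,"yaw":23},{"x":8,"y":-6.5,"z":0,"yaw":32},{"x":9.5,"y":-7.5,"z":0,"yaw":41},{"x":10,"y":-8,"z":0,"yaw":50},{"x":10,"y":-8,"z":0,"yaw":60},{"x":10,"y":-8,"z":0,"yaw":70},{"x":10,"y":-8,"z":0,"yaw":80},{"x":10,"y":-8,"z":0,"yaw":90},{"x":10,"y":-8,"z":0,"yaw":100},{"x":10,"y":-8,"z":0,"yaw":110},{"x":10,"y":-8,"z":0,"yaw":120},{"x":10,"y":-8,"z":0,"yaw":130},{"x":10,"y":-8,"z":0,"yaw":140},{"x":10,"y":-8,"z":0,"yaw":150},{"x":10,"y":-8,"z":0,"yaw":158},{"x":10,"y":-8,"z":0,"yaw":165},{"x":10,"y":-8,"z":0,"yaw":165},{"x":10,"y":-8,"z":0,"yaw":165}]}}

```text
clock: 9.15
eef_pos: [0.4206, -0.2817, 0.1528]
tool_rot: [0.939, 0.344, 0.0, 0.0]
ft_force: [0.1, -0.4, -0.8]
grip_width: 0.0493
grasp_force: 62.3
```

Run:
```python
from h import *
from scipy.spatial.transform import Rotation as R
np.set_printoptions(precision=4,suppress=True)
o=bot.get_obs();a=bot.camera("wrist");b=bot.camera("scene")
print(o["clock"],o["eef_pos"],o["joint_pos"])
Rt=R.from_quat(o["tool_rot"]);print(Rt.as_matrix()[:,0],"tool cm to target",Rt.inv().apply(np.array([.4205,-.281,.04])-o["eef_pos"])*100)
cv2.imwrite("pics/w3.png",np.hstack([a[:,120:520],cv2.resize(b[150:350,270:470],(400,400))]))
```

```text
9.15 [ 0.4206 -0.2817  0.1528] [-0.5902  0.2856 -0.0891  1.1961  0.0001  1.8497]
[0.7638 0.6454 0.0001] tool cm to target [ 0.0397 -0.0584 11.2821]
```

View pics/w3.png

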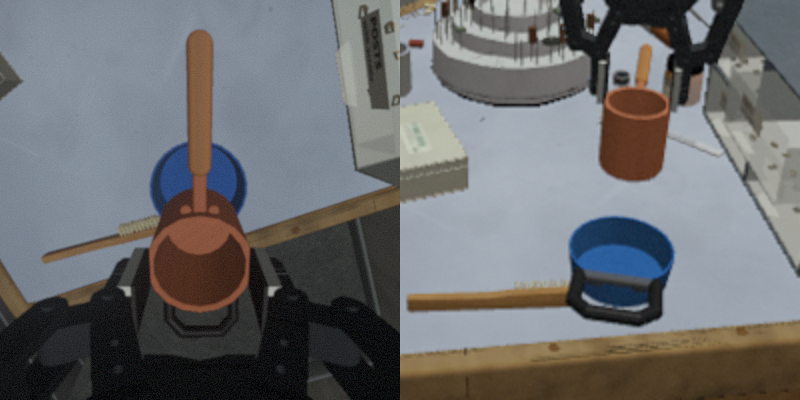

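The blue bowl (col 198), the copper pan (col 199) and the blue loop (col 200) line up, with the handles opposite each other. The pan touches the floor at TCP z≈0.037. I'll go down to about 5 mm above that, then slowly.

{"op": "move_arm", "data": {"motion": [{"x":0,"y":0,"z":2,"yaw":0},{"x":0,"y":0,"z":4.5,"yaw":0},{"x":0,"y":0,"z":7,"yaw":0},{"x":0,"y":0,"z":9,"yaw":0},{"x":0,"y":0,"z":10,"yaw":0},{"x":0,"y":0,"z":10.6,"yaw":0},{"x":0,"y":0,"z":10.9,"yaw":0},{"x":0,"y":0,"z":11,"yaw":0},{"x":0,"y":0,"z":11,"yaw":0},{"x":0,"y":0,"z":11,"yaw":0}]}}

```text
clock: 10.5
eef_pos: [0.4205, -0.2822, 0.0432]
tool_rot: [0.94, 0.342, 0.0, 0.0]
ft_force: [0.4, -0.0, -1.6]
grip_width: 0.0487
grasp_force: 62.3
```

{"op": "move_arm", "data": {"motion": [{"x":0,"y":0,"z":0.1,"yaw":0},{"x":0,"y":0,"z":0.2,"yaw":0},{"x":0,"y":0,"z":0.3,"yaw":0},{"x":0,"y":0,"z":0.4,"yaw":0},{"x":0,"y":0,"z":0.4,"yaw":0},{"x":0,"y":0,"z":0.4,"yaw":0}]}}

```text
clock: 11.25
eef_pos: [0.4203, -0.2821, 0.0388]
tool_rot: [0.94, 0.342, 0.0, 0.0]
ft_force: [-0.8, 0.2, -1.3]
grip_width: 0.0493
grasp_force: 62.3
```

{"op": "move_arm", "data": {"motion": [{"x":0,"y":0,"z":0.1,"yaw":0},{"x":0,"y":0,"z":0.1,"yaw":0},{"x":0,"y":0,"z":0.2,"yaw":0},{"x":0,"y":0,"z":0.2,"yaw":0}]}}

```text
clock: 11.75
eef_pos: [0.4203, -0.2821, 0.0376]
tool_rot: [0.94, 0.342, 0.0, 0.0]
ft_force: [-1.8, 1.1, 5.2]
grip_width: 0.0489
grasp_force: 63.7
```

Contact: the force rose from −1.3 to +5.2 N at the expected height. Release.

{"op": "move_arm", "data": {"motion": [{"x":0,"y":0,"z":0,"yaw":0},{"x":0,"y":0,"z":0,"yaw":0},{"x":0,"y":0,"z":0,"yaw":0},{"x":0,"y":0,"z":0,"yaw":0},{"x":0,"y":0,"z":0,"yaw":0},{"x":0,"y":0,"z":0,"yaw":0},{"x":0,"y":0,"z":0,"yaw":0},{"x":0,"y":0,"z":0,"yaw":0}], "gripper": 1}}

```text
clock: 12.75
eef_pos: [0.4203, -0.2821, 0.0368]
tool_rot: [0.94, 0.342, 0.0, 0.0]
ft_force: [0.5, 0.4, -0.4]
grip_width: 0.0855
grasp_force: 0.0
```

{"op": "move_arm", "data": {"motion": [{"x":0,"y":0,"z":-1,"yaw":0},{"x":0,"y":0,"z":-3,"yaw":0},{"x":0,"y":0,"z":-6,"yaw":0},{"x":0,"y":0,"z":-9,"yaw":0},{"x":0,"y":0,"z":-12,"yaw":0},{"x":0,"y":0,"z":-15,"yaw":0},{"x":0,"y":0,"z":-17,"yaw":0},{"x":0,"y":0,"z":-17,"yaw":0},{"x":0,"y":0,"z":-17,"yaw":0}]}}

```text
clock: 13.88
eef_pos: [0.4199, -0.2818, 0.2062]
tool_rot: [0.94, 0.342, -0.0, -0.0]
ft_force: [0.3, -0.4, -0.1]
grip_width: 0.0849
grasp_force: 0.0
```

Run:
```python
from h import *
a=bot.camera("wrist");b=bot.camera("scene")
print(bot.get_obs()["clock"])
cv2.imwrite("pics/w4.png",np.hstack([a[:,120:520],cv2.resize(b[150:350,230:430],(400,400))]))
```

```text
13.975
```

View pics/w4.png

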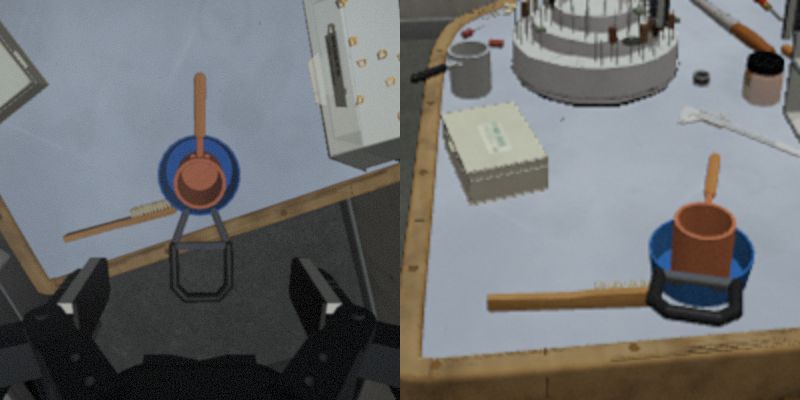

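The copper pan (199,183) stands upright inside the blue pan, its handle up at (200,80) opposite the loop at (202,270). The steel pan is where it was, and the gripper is clear.

```bash
python3 -c "
from workcell import bot
print(bot.job_done())"
```

```text
the job is handed in; nothing more can be done
None
```

The copper pan stands upright on the blue pan's floor with its handle opposite the blue one; it was set down gently, the steel pan was left alone, and the job was handed in at about 14 s.

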